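# Find the dragging turntable bearing

### The arm

A 6-joint arm with a two-finger parallel gripper is mounted at the origin on the work surface. World frame = base frame: x ahead of the robot, y to its left, z up, the work surface at z = 0. Lengths are in m, angles in rad, forces in N, time in s.
With the tool pointing down it reaches from about 0.275 to 0.875 m from the base axis. Payload 12.5 kg.
Tool frame: the origin (TCP) lies between the finger pads; the fingertips stand 8 mm ahead of it and the grasp point (between the pads) lies 11 mm behind it (arm.tcp_to_tips is the distance from the TCP to the fingertips, in m); z points along the fingers, y is the direction in which the jaws open and shut (so a half turn about z gives the same grasp; the last joint's range is limited). The gripper opens to 85 mm and grips with 20 to 120 N. Pads are 22 mm wide; open, the fingers measure 114 mm over their backs; the gripper's body (76 mm by 85 mm) begins 54 mm behind the grasp point. The pads swing forward as they close: fully open they stand 13 mm farther back than shut.
Start: joints at [-1.368, 0.351, 1.652, -0, 1.139, -0.085], TCP at [0.156, -0.527, 0.239] pointing down, gripper open.
Joint ranges: [-2.75, 2.75], [-0.79, 2.1], [0.01, 2.65], [-1.57, 4.71], [0.07, 3.14], [-2.87, 2.87]. Speed limits (rad/s): [2.22, 2.22, 2.79, 3.14, 3.14, 3.14].

### API

Orientations are given as a unit quaternion [w, x, y, z].
In Python, from station import arm gives the robot as it stands. The module is installed in compiled form; this text tells all that it offers.
- The arm moves only by the tool play_rows, never from a script. Its argument "deltas" is a list that holds one entry, the list of rows, each a list of 4 numbers: the shift along the world's x, y, z in m, then the turn about the world's z in degrees. In form: [[[x, y, z, twist], ...]]. A call has exactly 5 rows; each row is the pose to reach, as a shift and turn from the pose measured when the call began; what a row does not reach only later rows make up. A row lasts 1/10 s, in which the tool goes at most 50 mm and 8.59 degrees, less where a joint would pass 70% of its speed; a pose out of reach is approached as far as the arm can. A call with a gripper value outside its range is refused whole. "hand" is the closure, from 0 (fully open) to 1 (shut), set as the call begins (left out, the last holds). The fingers move at their own pace and stop on an object; "force" is the grip in N (left out, the last holds). Time passes only in rows, so rows that repeat a pose let the fingers close, or fill a call up. It gives the time, the measured TCP pose, the force and the opening at its end, in the units of the state.
- arm.state(): the state, without advancing time (a new reading comes with each control period).
- arm.read_camera(name): name is "scene" or "top" or "wrist"; returns a dict with "color" (420x560x3 uint8, red, green, blue), "fx", "fy", "cx", "cy" (pixels), "T" (4x4, takes a point from camera to world coordinates). Camera axes: x right, y down, z forward; pixel columns grow to the right and rows downward; lengths in m; the calibration is good to about 2 mm. A picture is of the moment at which its call begins. There is no depth.
- arm.sign_off(): hands the job in, once; it reports no verdict.
The state is a dict: "clock": time; "joints": joint angles; "joint_vel": joint speeds; "joint_torque": joint torques, N m; "position": TCP position; "eef_rot": TCP orientation; "ft_force": force on the tool from outside, world axes, zero at the start; "torque": the same for the moment, N m; "width": finger opening in m.
Only numpy, scipy, OpenCV 4.12 (cv2) and the standard library are available. Lean on these libraries where they do the work, as an engineer would, in place of code of your own. Each camera call takes 0.05 s, during which the arm holds its last target. There are 200 camera calls.

### The job

Try the three skull-turntable bearings in the rack by feel: with every unit still seated in its pocket, push each one's finger pin gently round by about a quarter turn, without leaning on it, and judge how hard it turns. Then lift the one that drags out by its hub and set it down gently, flat and clear of the walls, in the middle of the slatted crate; leave the two smooth ones seated in their pockets and everything else where it is.

Things in the scene. Friction and masses are not known exactly. Their poses are not given: they have to be found in the camera images.
- rack: fixed plywood test rack on the table, 175 x 355 mm. Origin: on the table under the centre of the middle pocket. Three square pockets in a row along its y axis, 115 mm apart (one unit in each), 87 mm wide, floor 6 mm and rims 14 mm above the table. On its +x side is a 60 mm wide parts shelf, floor 6 mm high, with a tin and a wrench under 25 mm tall.
- crate: low red slatted plastic crate, fixed, 200 x 200 mm outside, 188 mm inside, walls 65 mm high; origin at the centre of its underside, inner floor 6 mm above the table; its x and y axes run along the sides. One unit, in any pocket, is worn: its finger pin takes about 4.5 N to push round, all the way; the others take about 0.6 N and 1.3 N. None coasts or springs back.
- hub1 (a point): where the hub of the bearing unit in the rack's -y pocket is at the start (a point of the rack; it does not follow the unit): centre of the hub, 51 mm above the table, i.e. 45 mm above the underside of the unit. The real hub may be 2 mm off. Hub: a plain round aluminium post on the axis of the rotor, 24 mm diameter, 37 mm tall (its top 66.5 mm above the table); the unit (about 0.85 kg) can be lifted by it.
- hub2 (a point): where the hub of the bearing unit in the middle pocket is at the start (a point of the rack; it does not follow the unit): centre of the hub, 51 mm above the table, i.e. 45 mm above the underside of the unit. The real hub may be 2 mm off. The units look alike: square aluminium flange 84 x 84 x 10 mm, 1.5 mm play in the pocket; on it a steel rotor disc, 84 mm diameter, its top 29.5 mm above the table, that turns endlessly both ways.
- hub3 (a point): where the hub of the bearing unit in the rack's +y pocket is at the start (a point of the rack; it does not follow the unit): centre of the hub, 51 mm above the table, i.e. 45 mm above the underside of the unit. The real hub may be 2 mm off. Finger pin: upright steel pin on each rotor, 10 mm diameter, 36 mm from the axis, 29.5 to 51.5 mm above the table; at the start it points from the hub to the rack's -x side, up to 0.5 rad to either side.
- wrench: bystander: a 130 mm open wrench lying on the rack's parts shelf; leave it where it is.
- grease_tin: bystander: a 36 mm wide, 22 mm high tin on the rack's parts shelf; leave it where it is.
- old_ring: bystander: a loose worn ring, 36 mm wide and 10 mm high, lying in one corner of the crate (about 70 mm from its centre in x and in y, on the -x -y side in the frame of the crate); leave it where it is.
- weight: bystander: a 38 mm wide, 50 mm high steel balance weight with a knob, at the back; leave it where it is.

How it is judged:
By the outcome, as a careful person would: the job done as asked, in the order asked, and still so for the second after the job is handed in, with the robot touching nothing.
It also fails if it takes over 72 s, if anything falls off the work surface, if the arm or the gripper's body presses on something with over 40 N, if the wrist force passes 120 N, or if a joint passes its speed limit or range.

## Working session

There is one attempt and no reset: what is moved stays moved. The work goes in short steps, Python scripts to look and compute and a tool call to move; the robot and the scene stay as the last step left them, time stands still between calls to the robot, and variables do not carry over. Pictures are saved under pics/ and viewed, about 8 in all and at most 12, crops included, and the job is handed in when it is done.

Besides the shell and the picture viewer there is one more tool, called after "Request:" as name(argument=value, ...), one argument or row to a line, values as JSON. play_rows: Moves the arm, as the interface text tells. Its arguments: {"type":"object","properties":{"deltas":{"type":"array"},"hand":{"type":"number"},"force":{"type":"number"}},"required":["deltas"]}

```bash
mkdir -p pics
python3 - <<'E'
from station import arm
import cv2,numpy as np
s=arm.state();print({k:np.round(v,3) for k,v in s.items()})
np.set_printoptions(precision=4,suppress=True)
for n in("top","scene"):
    c=arm.read_camera(n);cv2.imwrite(f"pics/{n}0.png",c["color"][:,:,::-1]);print(n,c["fx"],c["fy"],c["cx"],c["cy"]);print(c["T"])
    np.savez(f"{n}0.npz",**c)
E
```

```text
{'clock': np.float64(0.0), 'joints': array([-1.368,  0.351,  1.652,  0.   ,  1.139, -0.085]), 'joint_vel': array([ 0.   ,  0.001,  0.001,  0.   , -0.001,  0.   ]), 'joint_torque': array([ 0.000e+00, -5.061e+01, -2.914e+01, -0.000e+00,  5.000e-03,
       -0.000e+00]), 'position': array([ 0.156, -0.527,  0.239]), 'eef_rot': array([-0.001,  0.99 ,  0.143, -0.   ]), 'ft_force': array([-0.399,  0.307, -0.615]), 'torque': array([ 0.007, -0.025,  0.003]), 'width': np.float64(0.085)}
top 478.6793620549985 478.6793620549985 296.3361451891341 213.32011350431725
[[-0.0136 -0.9892  0.1462  0.4425]
 [-0.9999  0.0129 -0.0056 -0.032 ]
 [ 0.0037 -0.1463 -0.9892  0.9583]
 [ 0.      0.      0.      1.    ]]
scene 421.3600001659735 421.3600001659735 283.60028890946376 212.19717040920864
[[-0.5189  0.5483 -0.6558  1.2478]
 [ 0.8548  0.3236 -0.4057  0.3697]
 [-0.0102 -0.7711 -0.6366  0.7134]
 [ 0.      0.      0.      1.    ]]
```

View pics/top0.png

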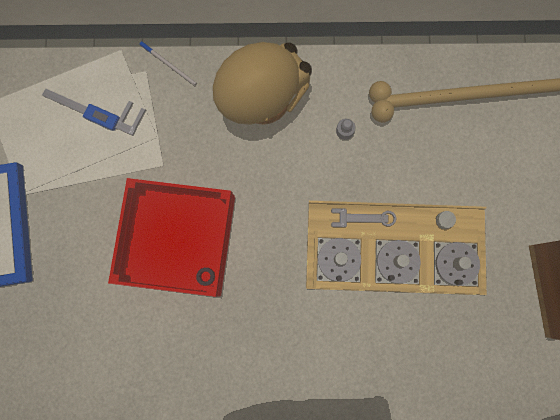

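The top view shows the rack (about 308–486, 202–295), the crate (110–234, 180–297) with the ring at (206,277), and the weight at (346,128). Next I enlarge the rack.

```bash
cat > h.py <<'E'
import numpy as np,cv2
np.set_printoptions(precision=4,suppress=True)
def ray(c,u,v,z):
    d=c["T"][:3,:3]@np.array([(u-c["cx"])/c["fx"],(v-c["cy"])/c["fy"],1]);o=c["T"][:3,3]
    return o+d*(z-o[2])/d[2]
def proj(c,p):
    q=c["T"][:3,:3].T@(np.asarray(p)-c["T"][:3,3]);return np.array([c["fx"]*q[0]/q[2]+c["cx"],c["fy"]*q[1]/q[2]+c["cy"]])
E
python3 - <<'E'
from h import *
c=np.load("top0.npz");im=c["color"][:,:,::-1]
cv2.imwrite("pics/rack0.png",cv2.resize(im[195:305,300:495],None,fx=4,fy=4,interpolation=cv2.INTER_CUBIC))
hsv=cv2.cvtColor(im.copy(),cv2.COLOR_BGR2HSV)
w=cv2.inRange(hsv,(10,60,80),(30,255,255));w[:,:295]=0;w[:195]=0;w[310:]=0;w[:,500:]=0
r=cv2.minAreaRect(cv2.findNonZero(cv2.morphologyEx(w,cv2.MORPH_OPEN,np.ones((3,3)))));b=cv2.boxPoints(r);print("rack",r)
for p in b:print(p,ray(c,*p,.010))
red=cv2.inRange(hsv,(0,150,60),(8,255,255))|cv2.inRange(hsv,(172,150,60),(180,255,255))
n,l,st,ce=cv2.connectedComponentsWithStats(red);i=1+st[1:,4].argmax()
cn=cv2.convexHull(cv2.findNonZero((l==i).astype(np.uint8)));a=cv2.approxPolyDP(cn,6,True)[:,0]
print("crate")
for p in a:print(p,ray(c,*p,.065))
print(np.mean([ray(c,*map(float,p),.065) for p in a],0))
E
```

```text
rack ((397.1847229003906, 247.23455810546875), (180.80099487304688, 88.82252502441406), 2.009553909301758)
[305.2825 288.4485] [ 0.4338 -0.0528  0.01  ]
[308.3972 199.6806] [ 0.6101 -0.062   0.01  ]
[489.087  206.0206] [ 0.5925 -0.425   0.01  ]
[485.9723 294.7885] [ 0.4168 -0.4061  0.01  ]
crate
[230 191] [0.619  0.0883 0.065 ]
[219 295] [0.4246 0.1072 0.065 ]
[108 282] [0.451  0.3121 0.065 ]
[127 178] [0.6468 0.2846 0.065 ]
[0.5354 0.1981 0.065 ]
```

View pics/rack0.png

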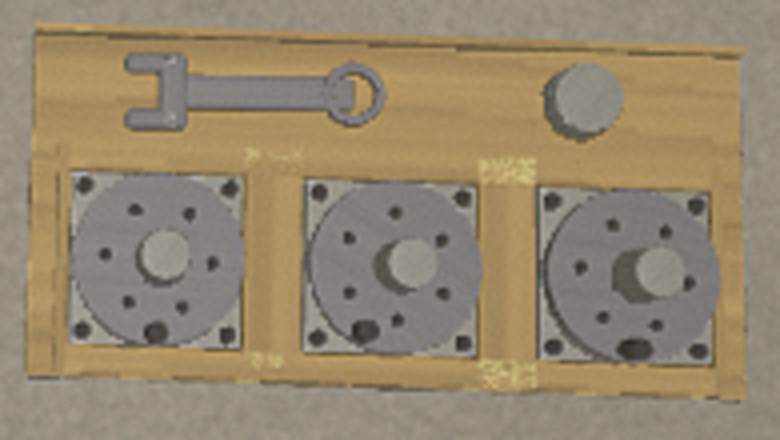

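The rack crop gives hub tops at about crop (165,254), (413,264), (661,272) and dark pins at (155,332), (366,331), (634,349). These are hub3, hub2 and hub1 from left to right.

Run:
```python
from h import *
c=np.load("top0.npz");f=lambda u,v:(300+(u+.5)/4-.5,195+(v+.5)/4-.5)
for n,h,p in((3,(165,254),(155,332)),(2,(413,264),(366,331)),(1,(661,272),(634,349))):
    H=ray(c,*f(*h),.0665)
    for z in(.0455,.0515):
        P=ray(c,*f(*p),z);d=P-H;print(n,H[:2],P[:2],np.hypot(*d[:2]),np.degrees(np.arctan2(d[1],d[0]))%360)
# rack centre by pocket rims
for u,v in((70,170),(245,173),(245,350),(70,345),(303,178),(480,183),(477,357),(303,352),(537,184),(712,192),(712,366),(538,363)):print(ray(c,*f(u,v),.014)[:2],end=' ')
print(ray(c,206,277,.011))
# crate inner floor
```

```text
3 [ 0.4891 -0.1186] [ 0.4535 -0.115 ] 0.03578346429424992 174.0855077505052
3 [ 0.4891 -0.1186] [ 0.4534 -0.1144] 0.03591539988204949 173.2318846668926
2 [ 0.4829 -0.2337] [ 0.4526 -0.2148] 0.03574076638442098 147.97990493031196
2 [ 0.4829 -0.2337] [ 0.4526 -0.2136] 0.03644735163955041 146.43355028888942
1 [ 0.4777 -0.3488] [ 0.4425 -0.3411] 0.036027077163610956 167.70305566826795
1 [ 0.4777 -0.3488] [ 0.4425 -0.3391] 0.03651356511673427 164.58594048673442
[ 0.5339 -0.0778] [ 0.5313 -0.1644] [ 0.4446 -0.1616] [ 0.4482 -0.0761] [ 0.5284 -0.1931] [ 0.5248 -0.2806] [ 0.4397 -0.2748] [ 0.4432 -0.1899] [ 0.5239 -0.3088] [ 0.5188 -0.3953] [ 0.4338 -0.3894] [ 0.4364 -0.3045] [0.4587 0.1415 0.011 ]
```

View pics/scene0.png

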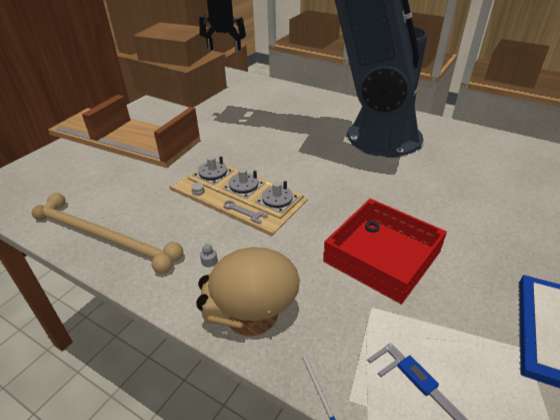

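Request:
play_rows(
  deltas=[
    [[0.04,0.03,0,-6],[0.08,0.059,0,-12],[0.12,0.088,0,-18],[0.16,0.117,0,-24],[0.2,0.146,0,-30]],
  ],
  hand=1,
  force=40,
)

```text
clock: 0.6
position: [0.3573, -0.3796, 0.2387]
eef_rot: [-0.001, 0.993, -0.12, 0.0]
ft_force: [1.2, -0.7, -0.1]
width: 0.0123
```

Request:
play_rows(
  deltas=[
    [[0.03,0.022,-0.02,0],[0.06,0.044,-0.05,0],[0.085,0.062,-0.09,0],[0.092,0.066,-0.125,0],[0.092,0.066,-0.13,0]],
  ],
)

```text
clock: 1.1
position: [0.4484, -0.3113, 0.1049]
eef_rot: [-0.002, 0.993, -0.119, -0.003]
ft_force: [-0.9, 0.0, 1.0]
width: -0.0002
```

Request:
play_rows(
  deltas=[
    [[0.001,-0.001,-0.025,0],[0.001,-0.002,-0.045,0],[0.001,-0.002,-0.057,0],[0.001,-0.002,-0.06,0],[0.001,-0.002,-0.06,0]],
  ],
)

```text
clock: 1.6
position: [0.4495, -0.3138, 0.0457]
eef_rot: [-0.002, 0.993, -0.119, -0.003]
ft_force: [0.4, -0.5, 0.3]
width: 0.0002
```

Run:
```python
from h import *
from station import arm
s=arm.state();print(s["position"],s["ft_force"],s["joints"])
c=arm.read_camera("scene");cv2.imwrite("pics/s1.png",cv2.resize(c["color"][100:240,150:330,::-1],None,fx=4,fy=4,interpolation=cv2.INTER_CUBIC))
```

```text
[ 0.4495 -0.3138  0.0457] [ 0.3633 -0.5223  0.3254] [-0.695   0.6229  1.783   0.0016  0.7425  1.1136]
```

View pics/s1.png

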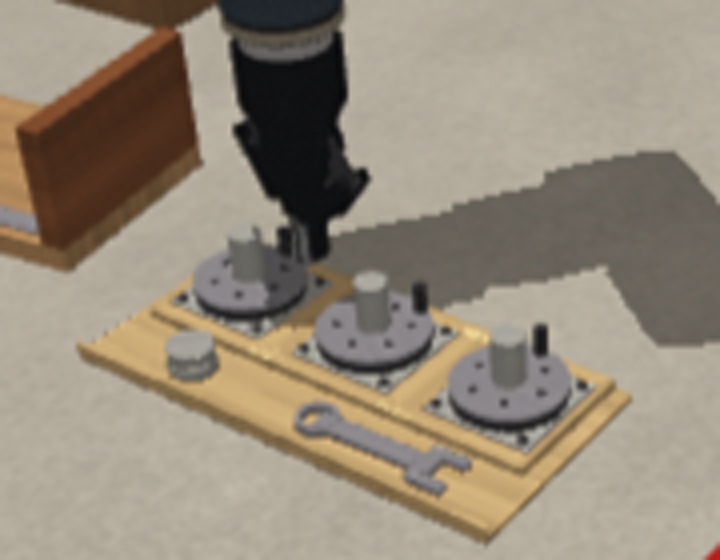

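The scene crop shows the closed fingers at about (315,240), standing free beside unit 1's pin at (285,240). I now work out the arc steps.

```bash
cat > arc.py <<'E'
from h import *
def arc(H,p0,step,n):
    r=np.array(p0)-H;pr=r
    for k in range(n):
        rows=[]
        for i in range(1,6):
            t=np.radians(step*(5*k+i));q=np.array([[np.cos(t),-np.sin(t)],[np.sin(t),np.cos(t)]])@r
            rows.append([round(float(q[0]-pr[0]),4),round(float(q[1]-pr[1]),4),0,step*i])
        pr=q;print(k,rows,np.array(H)+q)
E
python3 -c "
from arc import *
arc((.4777,-.3488),(.4495,-.3138),5.5,4)"
```

```text
0 [[-0.0032, -0.0029, 0, 5.5], [-0.0062, -0.006, 0, 11.0], [-0.0088, -0.0095, 0, 16.5], [-0.0111, -0.0131, 0, 22.0], [-0.013, -0.017, 0, 27.5]] [ 0.4365 -0.3308]
1 [[-0.0015, -0.004, 0, 5.5], [-0.0027, -0.0082, 0, 11.0], [-0.0034, -0.0124, 0, 16.5], [-0.0038, -0.0167, 0, 22.0], [-0.0037, -0.021, 0, 27.5]] [ 0.4329 -0.3518]
2 [[0.0005, -0.0043, 0, 5.5], [0.0014, -0.0085, 0, 11.0], [0.0027, -0.0126, 0, 16.5], [0.0044, -0.0166, 0, 22.0], [0.0065, -0.0204, 0, 27.5]] [ 0.4393 -0.3722]
3 [[0.0024, -0.0036, 0, 5.5], [0.0052, -0.0069, 0, 11.0], [0.0082, -0.0099, 0, 16.5], [0.0116, -0.0127, 0, 22.0], [0.0151, -0.0151, 0, 27.5]] [ 0.4545 -0.3873]
```

Request:
play_rows(
  deltas=[
    [[-0.003,-0.003,0,5.5],[-0.006,-0.006,0,11],[-0.009,-0.0095,0,16.5],[-0.011,-0.013,0,22],[-0.013,-0.017,0,27.5]],
  ],
)

```text
clock: 2.15
position: [0.4369, -0.3313, 0.0473]
eef_rot: [-0.001, 0.992, 0.122, -0.002]
ft_force: [-0.2, 1.6, -0.3]
width: 0.0001
```

Request:
play_rows(
  deltas=[
    [[-0.0015,-0.004,0,5.5],[-0.0025,-0.008,0,11],[-0.0035,-0.0125,0,16.5],[-0.004,-0.017,0,22],[-0.004,-0.021,0,27.5]],
  ],
)

```text
clock: 2.65
position: [0.4332, -0.3527, 0.0485]
eef_rot: [0.0, 0.934, 0.356, -0.002]
ft_force: [-0.3, 0.6, 0.6]
width: -0.0002
```

Run:
```python
from h import *
from station import arm
s=arm.state();print(s["position"],s["ft_force"],s["torque"])
c=arm.read_camera("top");cv2.imwrite("pics/t1.png",cv2.resize(c["color"][195:305,300:495,::-1],None,fx=4,fy=4,interpolation=cv2.INTER_CUBIC))
```

```text
[ 0.4332 -0.3527  0.0485] [-0.2783  0.573   0.6259] [0.1697 0.049  0.0288]
```

View pics/t1.png

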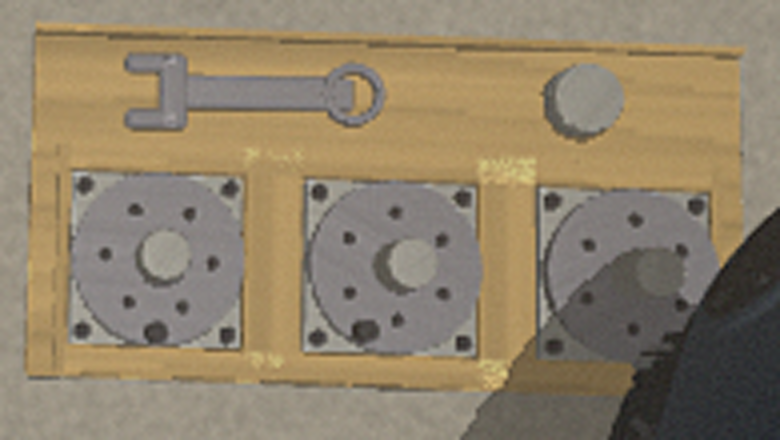

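The crop shows rotor 1's hole pattern has turned about 28–30° (holes now at (637,220) and (588,244)), so the pin is being pushed round at only about 1 N. I continue the arc and correct the z drift.

Request:
play_rows(
  deltas=[
    [[0.0005,-0.0045,-0.001,5.5],[0.0015,-0.0085,-0.002,11],[0.0025,-0.0125,-0.003,16.5],[0.0045,-0.0165,-0.003,22],[0.0065,-0.02,-0.003,27.5]],
  ],
)

```text
clock: 3.2
position: [0.4398, -0.3737, 0.0466]
eef_rot: [0.001, 0.821, 0.571, -0.002]
ft_force: [-2.2, 0.2, 0.5]
width: -0.0001
```

Request:
play_rows(
  deltas=[
    [[0.0025,-0.0035,0,5.5],[0.005,-0.007,-0.001,11],[0.008,-0.0095,-0.001,16.5],[0.0115,-0.012,-0.002,22],[0.015,-0.0145,-0.002,27.5]],
  ],
)

```text
clock: 3.7
position: [0.4551, -0.3887, 0.0457]
eef_rot: [0.002, 0.661, 0.751, -0.002]
ft_force: [-1.6, -1.4, 1.4]
width: 0.0001
```

```bash
python3 - <<'E'
from h import *
from station import arm
s=arm.state();print(s["position"],s["ft_force"],s["torque"],s["joints"])
a=arm.read_camera("top");c=np.load("top0.npz")
g=[cv2.cvtColor(x["color"],cv2.COLOR_RGB2GRAY) for x in(c,a)]
cv2.imwrite("pics/t2.png",cv2.resize(a["color"][195:305,300:495,::-1],None,fx=4,fy=4,interpolation=cv2.INTER_CUBIC))
arm_=None
E
python3 -c "
from arc import *
# starts for 2 and 3 (27 mm tangential before pin)
for H,a in (((.4829,-.2337),147.),((.4891,-.1186),173.5)):
    t=np.radians(a);p=np.array(H)+.036*np.array([np.cos(t),np.sin(t)])+.023*np.array([np.sin(t),-np.cos(t)])
    print('start',p,'toolx',a-180);arc(H,p,5.5,4)"
```

```text
[ 0.4551 -0.3887  0.0457] [-1.6177 -1.439   1.3724] [-0.0272  0.1759  0.0025] [-0.7832  0.6859  1.6521 -0.0046  0.7988 -0.9071]
start [ 0.4652 -0.1948] toolx -33.0
0 [[-0.0036, -0.0019, 0, 5.5], [-0.0071, -0.0041, 0, 11.0], [-0.0103, -0.0066, 0, 16.5], [-0.0133, -0.0094, 0, 22.0], [-0.016, -0.0126, 0, 27.5]] [ 0.4493 -0.2074]
1 [[-0.0024, -0.0033, 0, 5.5], [-0.0044, -0.0069, 0, 11.0], [-0.0061, -0.0106, 0, 16.5], [-0.0074, -0.0145, 0, 22.0], [-0.0084, -0.0185, 0, 27.5]] [ 0.4409 -0.2259]
2 [[-0.0006, -0.0041, 0, 5.5], [-0.0007, -0.0082, 0, 11.0], [-0.0005, -0.0122, 0, 16.5], [0.0001, -0.0163, 0, 22.0], [0.0011, -0.0203, 0, 27.5]] [ 0.442  -0.2461]
3 [[0.0014, -0.0039, 0, 5.5], [0.0031, -0.0076, 0, 11.0], [0.0052, -0.0111, 0, 16.5], [0.0076, -0.0144, 0, 22.0], [0.0104, -0.0175, 0, 27.5]] [ 0.4524 -0.2636]
start [ 0.4559 -0.0917] toolx -6.5
0 [[-0.0024, -0.0033, 0, 5.5], [-0.0045, -0.0068, 0, 11.0], [-0.0063, -0.0105, 0, 16.5], [-0.0077, -0.0144, 0, 22.0], [-0.0087, -0.0184, 0, 27.5]] [ 0.4472 -0.11  ]
1 [[-0.0006, -0.0041, 0, 5.5], [-0.0009, -0.0081, 0, 11.0], [-0.0007, -0.0122, 0, 16.5], [-0.0002, -0.0163, 0, 22.0], [0.0008, -0.0203, 0, 27.5]] [ 0.448  -0.1303]
2 [[0.0013, -0.0039, 0, 5.5], [0.003, -0.0076, 0, 11.0], [0.005, -0.0112, 0, 16.5], [0.0074, -0.0145, 0, 22.0], [0.0101, -0.0176, 0, 27.5]] [ 0.4581 -0.148 ]
3 [[0.003, -0.0028, 0, 5.5], [0.0062, -0.0054, 0, 11.0], [0.0096, -0.0076, 0, 16.5], [0.0133, -0.0095, 0, 22.0], [0.0171, -0.011, 0, 27.5]] [ 0.4751 -0.159 ]
```

Request:
play_rows(
  deltas=[
    [[0.0028,-0.0015,0,4],[0.006,-0.003,0,8],[0.009,-0.004,0,12],[0.009,-0.004,0,12],[0.009,-0.004,0,12]],
  ],
)

```text
clock: 4.25
position: [0.4646, -0.393, 0.0462]
eef_rot: [0.003, 0.578, 0.816, -0.002]
ft_force: [-0.2, -0.3, -0.3]
width: 0.0001
```

Request:
play_rows(
  deltas=[
    [[-0.004,0.002,0,-4],[-0.008,0.004,0,-6],[-0.008,0.004,0.03,-6],[-0.008,0.004,0.07,-6],[-0.008,0.004,0.08,-6]],
  ],
)

```text
clock: 4.75
position: [0.4578, -0.3903, 0.1305]
eef_rot: [0.006, 0.621, 0.784, -0.002]
ft_force: [0.1, -0.3, 0.7]
width: 0.0002
```

Request:
play_rows(
  deltas=[
    [[-0.004,0.04,0,8.5],[-0.008,0.08,0,17],[-0.012,0.12,0,25.5],[-0.018,0.15,0,34],[-0.018,0.157,0,42.5]],
  ],
)

```text
clock: 5.25
position: [0.4388, -0.2304, 0.1303]
eef_rot: [0.006, 0.292, 0.956, 0.001]
ft_force: [0.1, -0.4, 1.0]
width: -0.0002
```

```bash
python3 - <<'E'
from h import *
from station import arm
s=arm.state();print(s["position"],s["ft_force"],s["joints"])
a=arm.read_camera("top")
cv2.imwrite("pics/t3.png",cv2.resize(a["color"][195:305,300:495,::-1],None,fx=4,fy=4,interpolation=cv2.INTER_CUBIC))
E
python3 -c "
from arc import *
arc((.4829,-.2337),(.4402,-.2334),-5.5,4)"
```

```text
[ 0.4388 -0.2304  0.1303] [ 0.1444 -0.4451  1.0097] [-0.5798  0.3994  1.8952  0.006   0.8365 -1.5615]
0 [[0.0002, 0.0041, 0, -5.5], [0.0008, 0.0081, 0, -11.0], [0.0018, 0.0121, 0, -16.5], [0.0032, 0.016, 0, -22.0], [0.005, 0.0197, 0, -27.5]] [ 0.4452 -0.2137]
1 [[0.0021, 0.0035, 0, -5.5], [0.0045, 0.0068, 0, -11.0], [0.0072, 0.0099, 0, -16.5], [0.0102, 0.0127, 0, -22.0], [0.0135, 0.0152, 0, -27.5]] [ 0.4587 -0.1986]
2 [[0.0035, 0.0022, 0, -5.5], [0.0072, 0.004, 0, -11.0], [0.011, 0.0054, 0, -16.5], [0.0149, 0.0065, 0, -22.0], [0.019, 0.0072, 0, -27.5]] [ 0.4776 -0.1913]
3 [[0.0041, 0.0003, 0, -5.5], [0.0082, 0.0002, 0, -11.0], [0.0123, -0.0002, 0, -16.5], [0.0163, -0.0011, 0, -22.0], [0.0202, -0.0024, 0, -27.5]] [ 0.4978 -0.1937]
```

View pics/t3.png

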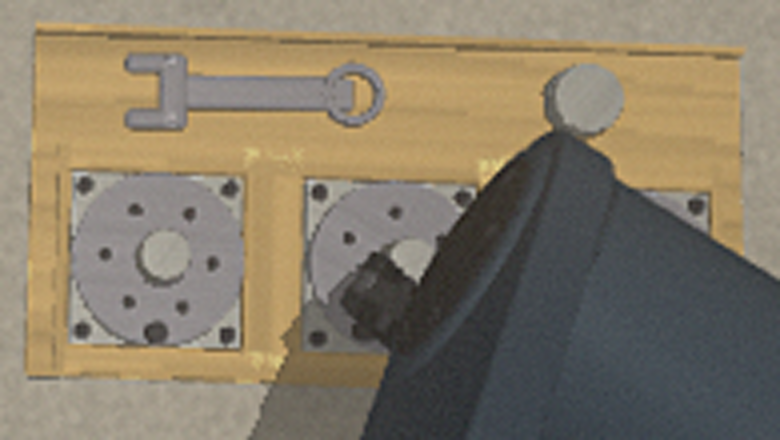

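Fingers are at about (375,300) in the crop, still high above unit 2. Units 2 and 3 are untouched and unit 1 is hidden by the arm. I go down next to pin 2 and push clockwise.

Request:
play_rows(
  deltas=[
    [[0,-0.0045,-0.03,0],[0,-0.0045,-0.06,0],[0,-0.0045,-0.08,0],[0,-0.0045,-0.085,0],[0,-0.0045,-0.085,0]],
  ],
)

```text
clock: 5.8
position: [0.4391, -0.2356, 0.0452]
eef_rot: [0.006, 0.289, 0.957, 0.001]
ft_force: [0.6, -0.0, 0.6]
width: 0.0004
```

Request:
play_rows(
  deltas=[
    [[0,0.004,0,-5.5],[0.0008,0.008,0,-11],[0.0018,0.012,0,-16.5],[0.003,0.016,0,-22],[0.005,0.0197,0,-27.5]],
  ],
)

```text
clock: 6.3
position: [0.4441, -0.2162, 0.0463]
eef_rot: [0.006, 0.511, 0.859, -0.001]
ft_force: [-4.8, -1.4, 0.5]
width: -0.0
```

Request:
play_rows(
  deltas=[
    [[0.002,0.0035,0,-5.5],[0.0045,0.007,0,-11],[0.007,0.01,0,-16.5],[0.01,0.0127,0,-22],[0.0135,0.015,0,-27.5]],
  ],
)

```text
clock: 6.8
position: [0.4564, -0.2006, 0.047]
eef_rot: [0.004, 0.703, 0.711, -0.003]
ft_force: [-6.0, 4.4, -0.2]
width: -0.0
```

Unit 2's reading, resolved along its tangent, is about 4 N, so it looks like the worn one. The finger face has met the pin about 24° off tangent, which adds radial load. I back off slightly, square the face to the tangent and finish the turn.

Request:
play_rows(
  deltas=[
    [[-0.003,-0.003,0,4],[-0.002,-0.005,-0.001,12],[0,-0.0055,-0.001,20],[0,-0.0055,-0.001,23],[0,-0.0055,-0.001,23]],
  ],
)

```text
clock: 7.3
position: [0.457, -0.2067, 0.0472]
eef_rot: [0.006, 0.547, 0.837, -0.002]
ft_force: [-0.9, 0.0, -0.1]
width: -0.0004
```

```bash
python3 -c "
from arc import *
from station import arm
s=arm.state();print(s['position'],s['ft_force'],s['eef_rot'])
arc((.4829,-.2337),s['position'][:2],-6,2)"
```

```text
[ 0.457  -0.2067  0.0472] [-0.8967  0.0031 -0.0832] [ 0.0055  0.5474  0.8369 -0.0018]
0 [[0.003, 0.0026, 0, -6], [0.0062, 0.0048, 0, -12], [0.0096, 0.0067, 0, -18], [0.0132, 0.0082, 0, -24], [0.017, 0.0093, 0, -30]] [ 0.474  -0.1974]
1 [[0.0038, 0.0007, 0, -6], [0.0077, 0.0011, 0, -12], [0.0117, 0.001, 0, -18], [0.0155, 0.0005, 0, -24], [0.0194, -0.0004, 0, -30]] [ 0.4934 -0.1978]
```

Request:
play_rows(
  deltas=[
    [[0.003,0.0025,0,-6],[0.006,0.005,-0.001,-12],[0.0095,0.0065,-0.001,-18],[0.013,0.008,-0.001,-24],[0.017,0.009,-0.001,-30]],
  ],
)

```text
clock: 7.8
position: [0.4735, -0.1972, 0.0468]
eef_rot: [0.004, 0.748, 0.664, -0.004]
ft_force: [-4.7, 3.2, 1.6]
width: 0.0
```

Request:
play_rows(
  deltas=[
    [[0.004,0.0015,0,-6],[0.008,0.002,0,-12],[0.012,0.002,-0.001,-18],[0.016,0.001,-0.001,-24],[0.0205,0,-0.001,-30]],
  ],
)

```text
clock: 8.3
position: [0.4937, -0.1967, 0.0464]
eef_rot: [0.002, 0.896, 0.444, -0.005]
ft_force: [-2.3, 4.6, 1.4]
width: -0.0001
```

Unit 2 read about 5.0 and 4.6 N along the tangent while moving, so it is the worn one. I retract and go on to test unit 3.

Request:
play_rows(
  deltas=[
    [[-0.005,0.003,0,0],[-0.007,0.005,0.02,-4],[-0.007,0.005,0.06,-12],[-0.02,0.04,0.075,-20],[-0.03,0.075,0.075,-28]],
  ],
)

```text
clock: 8.8
position: [0.4641, -0.1216, 0.124]
eef_rot: [0.003, 0.977, 0.211, -0.003]
ft_force: [0.1, 0.2, -0.5]
width: -0.0001
```

Request:
play_rows(
  deltas=[
    [[-0.004,0.01,0,-8],[-0.008,0.022,0,-16],[-0.008,0.025,0,-24],[-0.008,0.025,0,-31],[-0.008,0.025,-0.02,-31]],
  ],
)

```text
clock: 9.3
position: [0.4572, -0.0969, 0.1061]
eef_rot: [0.002, 0.998, -0.06, -0.001]
ft_force: [0.1, -0.2, 0.0]
width: 0.0003
```

Request:
play_rows(
  deltas=[
    [[-0.002,0.001,-0.025,0],[-0.002,0.001,-0.045,0],[-0.002,0.001,-0.057,0],[-0.002,0.001,-0.06,0],[-0.002,0.001,-0.06,0]],
  ],
)

```text
clock: 9.8
position: [0.4553, -0.096, 0.0464]
eef_rot: [0.002, 0.998, -0.059, -0.001]
ft_force: [-0.2, 0.3, 0.7]
width: -0.0001
```

```bash
python3 -c "
from arc import *
from station import arm
s=arm.state();print(s['position'],s['ft_force'],s['eef_rot'])
c=arm.read_camera('scene');cv2.imwrite('pics/s2.png',cv2.resize(c['color'][100:240,150:330,::-1],None,fx=4,fy=4,interpolation=cv2.INTER_CUBIC))
arc((.4891,-.1186),s['position'][:2],5.5,4)"
```

```text
[ 0.4553 -0.096   0.0464] [-0.1988  0.2989  0.6584] [ 0.0023  0.9982 -0.0594 -0.0009]
0 [[-0.002, -0.0033, 0, 5.5], [-0.0037, -0.0069, 0, 11.0], [-0.005, -0.0105, 0, 16.5], [-0.006, -0.0143, 0, 22.0], [-0.0066, -0.0182, 0, 27.5]] [ 0.4486 -0.1141]
1 [[-0.0002, -0.0039, 0, 5.5], [-0.0001, -0.0078, 0, 11.0], [0.0004, -0.0117, 0, 16.5], [0.0013, -0.0155, 0, 22.0], [0.0025, -0.0192, 0, 27.5]] [ 0.4511 -0.1333]
2 [[0.0016, -0.0036, 0, 5.5], [0.0035, -0.007, 0, 11.0], [0.0057, -0.0102, 0, 16.5], [0.0083, -0.0131, 0, 22.0], [0.0111, -0.0159, 0, 27.5]] [ 0.4622 -0.1492]
3 [[0.0031, -0.0024, 0, 5.5], [0.0063, -0.0046, 0, 11.0], [0.0098, -0.0064, 0, 16.5], [0.0134, -0.0078, 0, 22.0], [0.0172, -0.0089, 0, 27.5]] [ 0.4794 -0.1581]
```

View pics/s2.png

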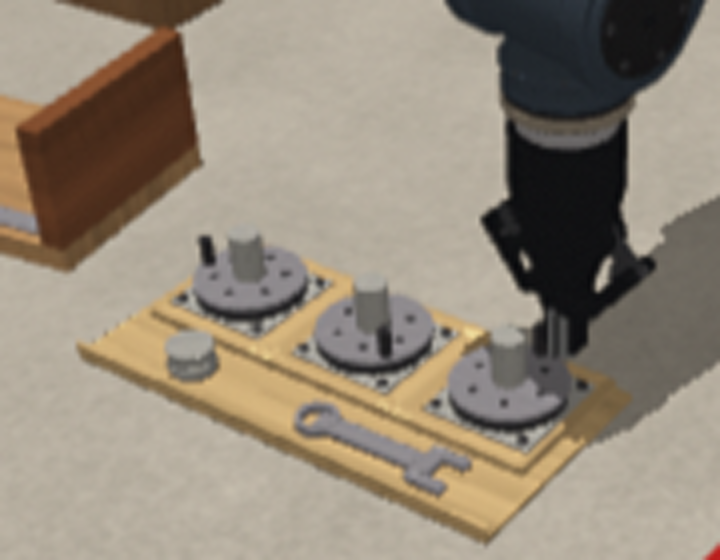

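The crop shows pins 1 (207,250) and 2 (384,340) each about a quarter turn round, with all units seated. The fingers stand beside pin 3 at (545,335). Now I push unit 3.

Request:
play_rows(
  deltas=[
    [[-0.002,-0.0035,0,5.5],[-0.0035,-0.007,0,11],[-0.005,-0.0105,0,16.5],[-0.006,-0.0145,-0.001,22],[-0.0065,-0.018,-0.001,27.5]],
  ],
)

```text
clock: 10.35
position: [0.4493, -0.1143, 0.0466]
eef_rot: [0.003, 0.983, 0.182, 0.001]
ft_force: [-1.2, 0.6, -0.2]
width: 0.0002
```

Request:
play_rows(
  deltas=[
    [[0,-0.004,0,5.5],[0,-0.008,0,11],[0.0005,-0.0115,-0.001,16.5],[0.0015,-0.0155,-0.001,22],[0.0025,-0.019,-0.001,27.5]],
  ],
)

```text
clock: 10.85
position: [0.4522, -0.1336, 0.0466]
eef_rot: [0.003, 0.911, 0.412, 0.002]
ft_force: [-1.3, 1.3, 0.1]
width: -0.0
```

Request:
play_rows(
  deltas=[
    [[0.0015,-0.0035,0,5.5],[0.0035,-0.007,0,11],[0.0055,-0.01,-0.001,16.5],[0.0085,-0.013,-0.001,22],[0.011,-0.016,-0.001,27.5]],
  ],
)

```text
clock: 11.35
position: [0.4637, -0.1499, 0.0465]
eef_rot: [0.003, 0.786, 0.618, 0.003]
ft_force: [-0.4, 0.9, 0.1]
width: 0.0001
```

Request:
play_rows(
  deltas=[
    [[0.003,-0.0025,0,5],[0.006,-0.0045,0,10],[0.0085,-0.006,-0.001,15],[0.0115,-0.007,-0.001,19],[0.0145,-0.008,-0.001,23]],
  ],
)

```text
clock: 11.85
position: [0.4787, -0.1582, 0.0466]
eef_rot: [0.003, 0.646, 0.764, 0.003]
ft_force: [-0.5, 0.5, -0.4]
width: -0.0002
```

Unit 3 turned freely at about 1 N, so the worn one is unit 2 in the middle pocket. I retract and go over its hub with the fingers across the pin direction, half opened.

Request:
play_rows(
  deltas=[
    [[-0.006,0.001,0,0],[-0.008,0.001,0.02,-2],[-0.008,0,0.06,-10],[-0.004,-0.03,0.08,-18],[0.004,-0.075,0.08,-26]],
  ],
)

```text
clock: 12.35
position: [0.4836, -0.2334, 0.1304]
eef_rot: [0.006, 0.802, 0.597, 0.004]
ft_force: [2.1, -0.4, -0.6]
width: -0.0001
```

Request:
play_rows(
  deltas=[
    [[0,0,0,-8],[0,0,0,-16],[0,0,0,-21],[0,0,0,-21],[0,0,0,-21]],
  ],
  hand=0.47,
)

```text
clock: 12.85
position: [0.4834, -0.2332, 0.1308]
eef_rot: [0.007, 0.897, 0.441, 0.003]
ft_force: [1.8, 0.1, -0.4]
width: 0.0455
```

```bash
python3 -c "
from h import *
from station import arm
s=arm.state();print(s['position'],s['ft_force'],s['eef_rot'],s['joints'],s['width'])
c=arm.read_camera('wrist');cv2.imwrite('pics/w1.png',c['color'][:,:,::-1]);np.savez('w1.npz',**c)
for z in (.0665,):print(proj(c,(.4829,-.2337,z)))
"
```

```text
[ 0.4834 -0.2332  0.1308] [ 1.7655  0.0826 -0.3756] [0.007  0.8974 0.4412 0.0026] [-0.5348  0.4609  1.7916 -0.0043  0.8745  0.1249] 0.04554690328302602
[274.3667 225.93  ]
```

View pics/w1.png

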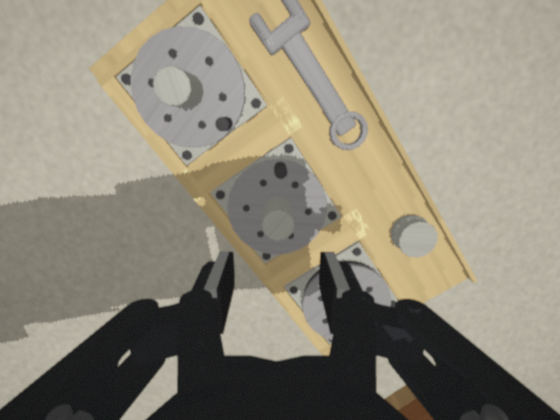

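The wrist view shows hub 2 at (278,225), centred between the fingers (x of about 222–332), with its pin at (281,170) well off the finger line. I go down and grip.

Request:
play_rows(
  deltas=[
    [[0,0,-0.03,0],[0,0,-0.06,0],[0,0,-0.08,0],[0,0,-0.086,0],[0,0,-0.087,0]],
  ],
)

```text
clock: 13.4
position: [0.4833, -0.2332, 0.0435]
eef_rot: [0.007, 0.897, 0.442, 0.002]
ft_force: [0.2, -0.5, 1.0]
width: 0.0454
```

Request:
play_rows(
  deltas=[
    [[0,0,0,0],[0,0,0,0],[0,0,0,0],[0,0,0,0],[0,0,0,0]],
  ],
  hand=1,
  force=60,
)

```text
clock: 13.9
position: [0.4845, -0.2339, 0.0449]
eef_rot: [0.008, 0.897, 0.442, 0.003]
ft_force: [2.6, -2.5, 7.1]
width: 0.0222
```

Request:
play_rows(
  deltas=[
    [[0,0,0.005,0],[0,0,0.015,0],[0,0,0.03,0],[0,0,0.05,0],[0,0,0.07,0]],
  ],
)

```text
clock: 14.4
position: [0.4837, -0.2333, 0.1156]
eef_rot: [0.007, 0.897, 0.442, 0.003]
ft_force: [-0.7, 0.4, -7.7]
width: 0.0224
```

Request:
play_rows(
  deltas=[
    [[0,0,0.015,0],[0,0,0.025,0],[0,0,0.03,0],[0,0,0.03,0],[0,0,0.03,0]],
  ],
)

```text
clock: 14.9
position: [0.4832, -0.2331, 0.1449]
eef_rot: [0.007, 0.897, 0.442, 0.002]
ft_force: [-0.1, 0.2, -8.7]
width: 0.0221
```

```bash
python3 -c "
from h import *
from station import arm
s=arm.state();print(s['position'],s['ft_force'],s['eef_rot'],s['torque'],s['width'])
c=arm.read_camera('scene');cv2.imwrite('pics/s3.png',cv2.resize(c['color'][60:240,150:350,::-1],None,fx=3,fy=3,interpolation=cv2.INTER_CUBIC))
"
```

```text
[ 0.4832 -0.2331  0.1449] [-0.1452  0.1601 -8.6622] [0.0066 0.8971 0.4417 0.0024] [0.018  0.0662 0.0033] 0.02211356457764111
```

View pics/s3.png

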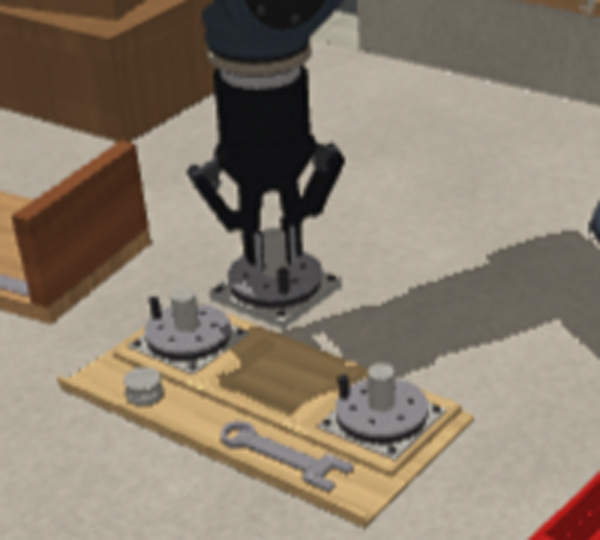

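Unit 2 hangs level in the grip and weighs about 8.6 N. The other two stay seated. I carry it to the crate.

Request:
play_rows(
  deltas=[
    [[0.003,0.02,0,0],[0.007,0.05,0,-1],[0.011,0.085,0,-1],[0.015,0.12,0,-2],[0.02,0.155,0,-2]],
  ],
)

```text
clock: 15.45
position: [0.5028, -0.0767, 0.1441]
eef_rot: [0.006, 0.905, 0.426, 0.002]
ft_force: [0.0, -0.5, -8.2]
width: 0.0224
```

Request:
play_rows(
  deltas=[
    [[0.004,0.035,0,0],[0.008,0.07,0,-1],[0.012,0.105,0,-1],[0.016,0.14,0,-2],[0.02,0.17,0,-2]],
  ],
)

```text
clock: 15.95
position: [0.5225, 0.0951, 0.1434]
eef_rot: [0.006, 0.912, 0.41, 0.001]
ft_force: [1.1, -0.2, -7.7]
width: 0.0222
```

Request:
play_rows(
  deltas=[
    [[0.004,0.03,0,0],[0.008,0.06,0,0],[0.011,0.085,0,0],[0.0135,0.1,0,0],[0.0135,0.105,0,0]],
  ],
)

```text
clock: 16.45
position: [0.5359, 0.2011, 0.1428]
eef_rot: [0.006, 0.912, 0.41, 0.001]
ft_force: [-0.2, -0.4, -7.7]
width: 0.0224
```

```bash
python3 -c "
from h import *
from station import arm
s=arm.state();print(s['position'],s['ft_force'],s['eef_rot'])
c=arm.read_camera('scene')
h=cv2.cvtColor(c['color'],cv2.COLOR_RGB2HSV)
cv2.imwrite('pics/s4.png',cv2.resize(c['color'][130:310,300:480,::-1],None,fx=3,fy=3,interpolation=cv2.INTER_CUBIC))
p=s['position'];print(proj(c,(p[0],p[1],p[2]-.0385)))
z=np.radians(-7.2)
for a,b in((1,1),(1,-1),(-1,-1),(-1,1)):
    q=(.536+.094*(a*np.cos(z)-b*np.sin(z)),.2+.094*(a*np.sin(z)+b*np.cos(z)),.065);print((proj(c,q)-[300,130])*3)
"
```

```text
[0.5359 0.2011 0.1428] [-0.164  -0.3804 -7.7383] [0.0058 0.912  0.4102 0.0007]
[389.2792 223.4802]
[318.1975 453.7208]
[ 84.0334 334.801 ]
[210.4354 211.4325]
[429.0812 304.6533]
```

View pics/s4.png

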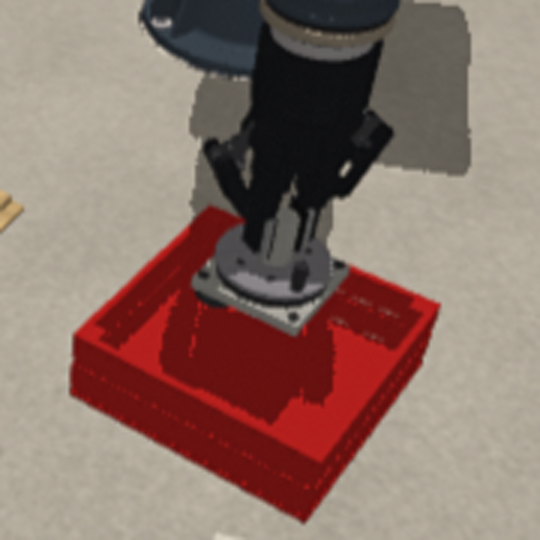

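The unit hangs over the crate, and the predicted inner rim corners fall on the visible ones. I lower it in two stages.

Request:
play_rows(
  deltas=[
    [[0,0,-0.02,0],[0,0,-0.045,0],[0,0,-0.068,0],[0,0,-0.083,0],[0,0,-0.088,0]],
  ],
)

```text
clock: 17.0
position: [0.535, 0.1999, 0.0534]
eef_rot: [0.006, 0.912, 0.41, -0.001]
ft_force: [-0.2, -0.1, -7.6]
width: 0.0221
```

Request:
play_rows(
  deltas=[
    [[0,0,-0.002,0],[0,0,-0.004,0],[0,0,-0.006,0],[0,0,-0.0075,0],[0,0,-0.009,0]],
  ],
)

```text
clock: 17.5
position: [0.5353, 0.1999, 0.0449]
eef_rot: [0.006, 0.912, 0.41, -0.0]
ft_force: [-5.8, -3.7, 17.6]
width: 0.0224
```

Request:
play_rows(
  deltas=[
    [[0,0,0.0005,0],[0,0,0.001,0],[0,0,0.001,0],[0,0,0.001,0],[0,0,0.001,0]],
  ],
)

```text
clock: 18.0
position: [0.5352, 0.1999, 0.0458]
eef_rot: [0.006, 0.912, 0.41, -0.0]
ft_force: [-0.3, -0.2, -7.3]
width: 0.0223
```

Request:
play_rows(
  deltas=[
    [[0,0,0,0],[0,0,0,0],[0,0,0,0],[0,0,0,0],[0,0,0,0]],
  ],
  hand=0.47,
)

```text
clock: 18.5
position: [0.5354, 0.2, 0.046]
eef_rot: [0.006, 0.912, 0.41, -0.0]
ft_force: [0.0, -0.7, -0.0]
width: 0.045
```

Request:
play_rows(
  deltas=[
    [[0,0,0.01,0],[0,0,0.03,0],[0,0,0.06,0],[0,0,0.1,0],[0,0,0.14,0]],
  ],
)

```text
clock: 19.0
position: [0.5351, 0.1999, 0.1881]
eef_rot: [0.006, 0.912, 0.41, -0.0]
ft_force: [0.2, 0.0, -0.3]
width: 0.0455
```

Request:
play_rows(
  deltas=[
    [[-0.01,-0.04,0.02,0],[-0.02,-0.08,0.02,0],[-0.04,-0.12,0.02,0],[-0.06,-0.16,0.02,0],[-0.08,-0.2,0.02,0]],
  ],
)

```text
clock: 19.5
position: [0.4541, -0.0014, 0.2088]
eef_rot: [0.006, 0.912, 0.41, 0.0]
ft_force: [0.6, 0.0, 0.2]
width: 0.0451
```

```bash
python3 -c "
from h import *
from station import arm
s=arm.state();print(s['position'],s['ft_force'])
c=arm.read_camera('top');cv2.imwrite('pics/t5.png',cv2.resize(c['color'][110:310,90:500,::-1],None,fx=1.95,fy=1.95,interpolation=cv2.INTER_CUBIC));np.savez('t5.npz',**c)
"
```

```text
[ 0.4541 -0.0014  0.2088] [0.5722 0.0459 0.1799]
```

View pics/t5.png

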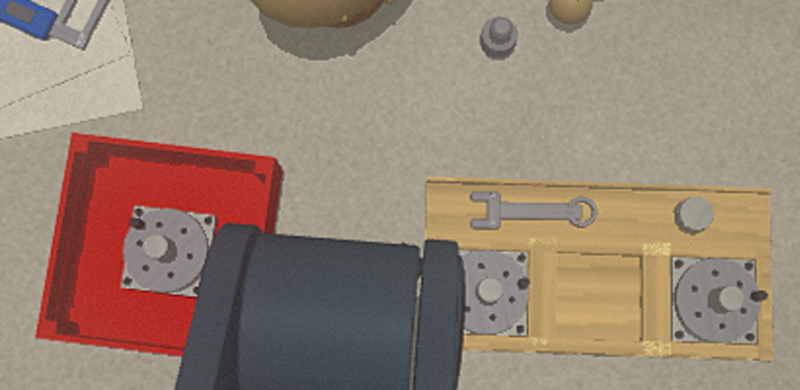

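The view shows the unit lying flat in the crate with its hub at (155,247), and units 1 and 3 seated. The arm hides the ring, so I move it aside for a last check.

Request:
play_rows(
  deltas=[
    [[-0.02,-0.05,0.02,0],[-0.04,-0.095,0.03,0],[-0.05,-0.14,0.03,0],[-0.05,-0.18,0.03,0],[-0.05,-0.2,0.03,0]],
  ],
)

```text
clock: 20.05
position: [0.4011, -0.2085, 0.2397]
eef_rot: [0.007, 0.913, 0.408, -0.001]
ft_force: [0.3, 0.2, -0.8]
width: 0.0453
```

```bash
python3 -c "
from h import *
from station import arm
c=arm.read_camera('top');cv2.imwrite('pics/t6.png',cv2.resize(c['color'][165:310,95:245,::-1],None,fx=4,fy=4,interpolation=cv2.INTER_CUBIC))
print('hub',ray(c,90+155/1.95,110+247/1.95,.0665))
"
```

```text
hub [0.5333 0.2005 0.0665]
```

View pics/t6.png

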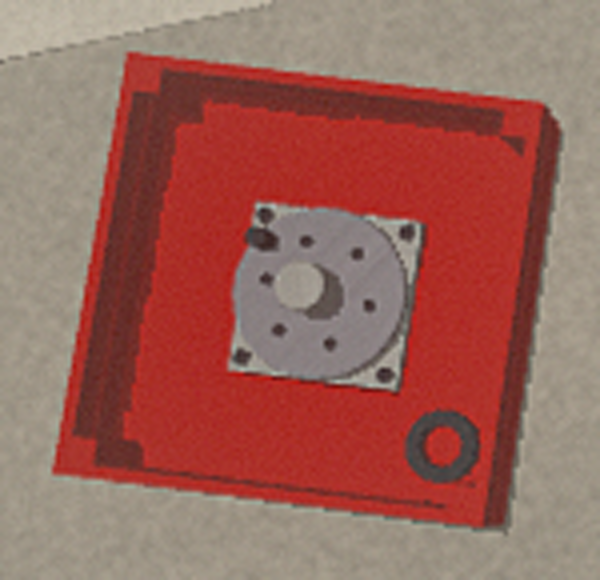

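The unit is flat, square and central in the crate. The ring at crop (443,446), which is image pixel (206,276.5), has not moved. I hand in.

```bash
python3 -c "
from station import arm
print(arm.sign_off())"
```

```text
the job is handed in; nothing more can be done
None
```

The bearing that drags is the one in the middle pocket. It now lies flat in the middle of the crate, and the job is handed in at about 20 s of the 72 s allowed.

**Test by feel:** I pushed each pin round by about a quarter turn with every unit still seated.

| Unit | Pocket | Force felt while turning |
|---|---|---|
| 1 | -y | about 0.6–2.2 N |
| 2 | middle | about 4–5 N |
| 3 | +y | about 0.5–1.8 N |

The readings carry about 0.5 N of noise, so I did not settle which of the two smooth ones is the lighter.

**Last checks:**
- **Position in the crate:** the hub measures at (0.533, 0.2005), within about 3 mm of the crate centre. The unit is square to the walls and well clear of them.
- **Everything else:** the ring is where it was. The last picture of the rack showed units 1 and 3 seated, and the wrench, tin and weight where they were. The arm touches nothing.

**What was less than ideal:**
- **Pushing unit 2:** the finger first met the pin about 24° off the tangent, with a sideways load of about 7 N. I squared it up before finishing the turn. Unit 1 was pushed with a similar offset, at low force.
- **Setting down:** the upward force at touchdown read about 18 N. I then raised the gripper 1 mm, and it was carrying nearly the whole weight again, so the unit may have dropped by up to 1 mm on release.

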